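# Close up the sample row and start the conduction run

### The arm

A 6-joint arm with a two-finger parallel gripper is mounted at the origin on the work surface. World frame = base frame: x ahead of the robot, y to its left, z up, the work surface at z = 0. Lengths are in m, angles in rad, forces in N, time in s.
With the tool pointing down it reaches from about 0.25 to 0.85 m from the base axis. Payload 12.5 kg.
Tool frame: the origin (TCP) lies at the very end of the fingers, on their centre line; the grasp point (between the pads) lies 19 mm behind it (r.grip_depth is the z of the grasp point in the tool frame, in m); z points along the fingers, y is the line along which they close (so a half turn about z gives the same grasp; the last joint's range is limited). The gripper opens to 93 mm and grips with 3 to 60 N. Pads are 15 mm wide; open, the fingers measure 128 mm over their backs; the gripper's body (75 mm by 188 mm) begins 65 mm behind the grasp point.
Start: joints at [1.084, 0.351, 1.652, -0, 1.139, -0.085], TCP at [0.215, 0.506, 0.219] pointing down, gripper open.
Joint ranges: [-2.75, 2.75], [-0.79, 2.1], [0.01, 2.65], [-1.57, 4.71], [0.07, 3.14], [-2.87, 2.87]. Speed limits (rad/s): [2.22, 2.22, 2.79, 3.14, 3.14, 3.14].

### API

Orientations are given as a rotation vector (axis times angle).
In Python, from bench import r gives the robot as it stands.
- The arm moves only by the shell command python3 -m crank 'ROWS' [FORCE]. ROWS is JSON, a list of rows, each a list of 3 entries, a list of its own where there are three numbers: the shift along the tool's x, y, z each as a share of 0.25 m, from -1 to 1, then the turn, a rotation vector about the tool's x, y, z each as a share of 120 degrees, from -1 to 1, then the opening, from -1 (shut) to 1 (fully open). A call has 1 to 12 rows; each row is the pose to reach, as a shift and turn from the pose commanded when the call began, along the tool's axes at that moment; what a row does not reach only later rows make up. A row lasts 1/8 s, in which the tool goes at most 62.5 mm and 10.7 degrees, less where a joint would pass 70% of its speed; a pose out of reach is approached as far as the arm can. A call with a number of a shift or a turn outside -1 to 1 is refused whole. A call with a gripper value outside its range is refused whole. The fingers move at their own pace and stop on an object; FORCE is the grip in N (left out, the last holds). Time passes only in rows, so rows that repeat a pose let the fingers close. It gives the time, the measured TCP pose, the force, the opening and the grip force at its end, in the units of the state.
- r.sense(): the state, without advancing time (a new reading comes with each control period).
- r.snapshot(name): name is "scene" or "top" or "wrist"; returns the picture (400x640x3 uint8, red, green, blue); there is no depth.
- r.camera_model(name): a dict with "fx", "fy", "cx", "cy" (pixels), "view" (4x4, takes a point from world to camera coordinates); the wrist camera has in their place "hand_eye" (4x4, takes a point from camera to tool coordinates, whose origin is the TCP and whose axes are the flange's). Camera axes: x right, y up, looking along -z (the intrinsics and any distortion apply to the point x, -y, -z); pixel columns grow to the right and rows downward; lengths in m; the calibration is good to about 2 mm. A picture is of the moment at which its call begins: read the wrist's pose just before it. camera_model takes no time and is no camera call.
- r.sign_off(): hands the job in; it is judged then, once.
The state is a dict: "t": time; "joints": joint angles; "qvel": joint speeds; "effort": joint torques, N m; "ee_pos": TCP position; "ee_rot": TCP orientation; "contact_force": force on the tool from outside, world axes, zero at the start; "torque": the same for the moment, N m; "opening": opening from 0.0 (shut) to 1.0 (fully open); "grasp_force": force on a finger pad.
Only numpy, scipy, OpenCV 4.12 (cv2) and the standard library are available. Lean on these libraries where they do the work, as an engineer would, in place of code of your own. Each camera call takes 0.05 s, during which the arm holds its last target. There are 200 camera calls.

### The job

Use the fingertips to push the row of five sample blocks along the guide rail as one unbroken train until it is fully home against the heater head, with no gaps left. Only then press the green button fully down to start the measurement, and let it come up again. Do not lift or tip any block or pull the row apart, leave the red button alone, and do not disturb the other things on the table.

Things in the scene. Friction and masses are not known exactly. Their poses are not given: they have to be found in the camera images.
- rail_stop (a point): Centre of the bottom edge of the end-stop face, where the copper-coloured face of the white heater head meets the sliding surface of the rail. x axis: level along the rail in the pushing direction (into the head); y across the rail; z up. The head is fixed and rigid, 66 mm wide, 45 mm long, its top 50 mm above the sliding surface.
- bench: The bench, fixed to the table; its place and yaw vary. Blue base 74 mm wide. Origin under the rail's middle at table height, x towards the stop, whose face is at x = 0.12. The level aluminium sliding surface, 24 mm above the table, runs from x = -0.16 (open end, no wall) to the stop, between two dark guide strips 8 mm high and 39 mm apart inside.
- copper_block: Orange-brown copper sample block, one of five of equal size: 26 mm along the rail, 36 across, 36 high. Loose. Origin at the centre of its underside, x along the rail to the stop. The five stand between the guides face to face (gaps under 0.5 mm) in any order: a row 130 mm long, its front 40 to 100 mm short of the stop. All five weigh about 0.8 kg; pushing takes about 3 to 10 N.
- brass_block: Yellow brass sample block, one of five of equal size: 26 mm along the rail, 36 across, 36 high. Loose. Origin at the centre of its underside, x along the rail to the stop. The five stand between the guides face to face (gaps under 0.5 mm) in any order: a row 130 mm long, its front 40 to 100 mm short of the stop.
- steel_block: Dark grey steel sample block, one of five of equal size: 26 mm along the rail, 36 across, 36 high. Loose. Origin at the centre of its underside, x along the rail to the stop. The five stand between the guides face to face (gaps under 0.5 mm) in any order: a row 130 mm long, its front 40 to 100 mm short of the stop.
- aluminium_block: Pale silver aluminium sample block, one of five of equal size: 26 mm along the rail, 36 across, 36 high. Loose. Origin at the centre of its underside, x along the rail to the stop. The five stand between the guides face to face (gaps under 0.5 mm) in any order: a row 130 mm long, its front 40 to 100 mm short of the stop.
- ptfe_block: White PTFE sample block, one of five of equal size: 26 mm along the rail, 36 across, 36 high. Loose. Origin at the centre of its underside, x along the rail to the stop. The five stand between the guides face to face (gaps under 0.5 mm) in any order: a row 130 mm long, its front 40 to 100 mm short of the stop.
- start (a joint): Travel of the green button (the start button, no lettering) in m: 0 = released, 0.006 = fully down. Spring return; about 5 N presses it fully down. It counts as pressed beyond 0.004.
- start_top (a point): Centre of the top face of the round green push button, 36 mm across (moves with it), 22 mm above the table when released; pressed straight down. It stands in its own grey housing, 52 mm across and 12 mm high, fixed to the table, left or right of the bench. Which of the two buttons is on which side changes.
- stop (a joint): Travel of the red button (the stop button, no lettering) in m: 0 = released, 0.006 = fully down. Spring return; about 5 N presses it fully down. Not to be pressed.
- stop_top (a point): Centre of the top face of the round red push button, 36 mm across (moves with it), 22 mm above the table when released; pressed straight down. It stands in its own grey housing, 52 mm across and 12 mm high, fixed to the table, left or right of the bench. Which of the two buttons is on which side changes.
- spare_block: Bystander: loose spare black sample block, 26 x 36 x 36 mm, standing on the table on the robot's side of the rail, not part of the row. Origin at the centre of its underside.
- plunger: Bystander: loose green plastic plunger standing upright beyond the rail, foot disc 48 mm across, stem 20 mm thick, 80 mm high. Origin at the centre of its underside.
- sensor_plug: Bystander: loose white sensor plug, stepped cylinder 42 mm across and 55 mm high, standing beyond the rail. Origin at the centre of its underside.
- screwdriver: Bystander: loose screwdriver, 180 mm long, lying on the table between robot and rail. Origin near its middle, at table height; x along it.
- mug: Bystander: loose blue mug, 80 mm across, 90 mm high, to the far left. Origin at the centre of its underside.
- paste_jar: Bystander: loose amber jar with white cap, 60 mm across, 80 mm high, to the far right. Origin at the centre of its underside.
- fuse_carton: Bystander: loose small cardboard carton, 60 x 40 x 30 mm, right of the robot. Origin at the centre of its underside.
There are look-alikes about, which are no part of the job. Leave any purple look-alike of the aluminium_block alone.

How it is judged:
On the way, in this order (a step that is already met when the one before it is completed fails the run):
1. all five blocks are home against the heater head (x of each of copper_block, brass_block, steel_block, aluminium_block, ptfe_block in the frame of rail_stop above -0.121 m and y of copper_block in the frame of rail_stop between -0.006 and 0.006 m and z of copper_block in the frame of rail_stop between -0.005 and 0.005 m and angle between each of copper_block, brass_block, steel_block, aluminium_block, ptfe_block's own z axis and vertical below 0.12 rad and y of brass_block in the frame of rail_stop between -0.006 and 0.006 m and z of brass_block in the frame of rail_stop between -0.005 and 0.005 m and y of steel_block in the frame of rail_stop between -0.006 and 0.006 m and z of steel_block in the frame of rail_stop between -0.005 and 0.005 m and y of aluminium_block in the frame of rail_stop between -0.006 and 0.006 m and z of aluminium_block in the frame of rail_stop between -0.005 and 0.005 m and y of ptfe_block in the frame of rail_stop between -0.006 and 0.006 m and z of ptfe_block in the frame of rail_stop between -0.005 and 0.005 m), for 0.2 s.
2. the green button is pressed down (value of joint start above 0.004 m), for 0.05 s.
3. the green button is released again (value of joint start below 0.0015 m), for 0.1 s.
At the end, for the whole second after the job is handed in: All five blocks stand upright between the guides in one closed row against the heater head (gaps of the whole row together under 4 mm), at rest, and both buttons are up (all of step 1 and linear speed of each of copper_block, brass_block, steel_block, aluminium_block, ptfe_block below 0.01 m/s and value of joint each of start, stop below 0.0015 m); the robot touches nothing.
It fails at once if a sample block is lifted more than 10 mm off the rail, or tipped by more than 17 degrees (z of any of copper_block, brass_block, steel_block, aluminium_block, ptfe_block in the frame of rail_stop above 0.01 m or angle between any of copper_block, brass_block, steel_block, aluminium_block, ptfe_block's own z axis and vertical above 0.3 rad).
It fails at once if the row is pulled apart (gaps of over 11 mm in all) (distance between copper_block and brass_block above 0.115 m or distance between any of copper_block, brass_block and steel_block above 0.115 m or distance between any of copper_block, brass_block, steel_block and aluminium_block above 0.115 m or distance between any of copper_block, brass_block, steel_block, aluminium_block and ptfe_block above 0.115 m).
It fails at once if the green button is pressed before the row is home (value of joint start above 0.003 m and x of any of copper_block, brass_block, steel_block, aluminium_block, ptfe_block in the frame of rail_stop below -0.123 m).
It fails at once if the red button is pressed (value of joint stop above 0.003 m).
It fails at once if a bystander is moved by more than 20 mm (distance of any of spare_block, plunger, sensor_plug, screwdriver, mug, paste_jar, fuse_carton from where it was at the start of the episode above 0.02 m).
It also fails if it takes over 43 s, if anything falls off the work surface, if the arm or the gripper's body presses on something with over 40 N, if the wrist force passes 120 N, or if a joint passes its speed limit or range.

## Working session

There is one attempt and no reset: what is moved stays moved. The work goes in short steps, Python scripts to look and compute and a shell command to move; the robot and the scene stay as the last step left them, time stands still between calls to the robot, and variables do not carry over. Pictures are saved under pics/ and viewed, at most 10 in all, crops included, and the job is handed in when it is done.

```bash
ls; mkdir -p pics; python3 - <<'E'
from bench import r
import cv2
s=r.sense();print(s)
for n in("scene","top"):
    cv2.imwrite(f"pics/{n}0.png",r.snapshot(n)[:,:,::-1]); print(n,r.camera_model(n))
print(r.camera_model("wrist"))
E
```

```text
pics
{'t': 0.0, 'joints': array([ 1.08434454e+00,  3.51205958e-01,  1.65239536e+00, -2.62206250e-05,
        1.13908794e+00, -8.45970336e-02]), 'qvel': array([-2.98568208e-05,  1.18179949e-03, -1.47724090e-03, -1.82414086e-03,
        1.23708703e-03,  4.69602403e-04]), 'effort': array([ 1.64834972e-03, -4.97323179e+01, -2.85256433e+01,  6.99506211e-02,
        2.56718852e-02, -1.04944702e-04]), 'ee_pos': array([0.21494687, 0.50590322, 0.21812893]), 'ee_rot': array([-6.26919122e-01, -3.07811257e+00,  1.66317858e-03]), 'contact_force': array([-0.03500662,  0.42688156,  0.37355735]), 'torque': array([-0.00057277,  0.01323592,  0.03384981]), 'grasp_force': 0.0, 'opening': 1.001596869845798}
scene {'fx': 429.60036036620846, 'fy': 429.60036036620846, 'cx': 326.8162276110109, 'cy': 201.35992367057148, 'view': array([[ 0.7793063 ,  0.62655526,  0.01049751, -0.39201644],
       [-0.35257298,  0.42455653,  0.83393288,  0.1325825 ],
       [ 0.51804824, -0.65359029,  0.55176603, -1.42945555],
       [ 0.        ,  0.        ,  0.        ,  1.        ]])}
top {'fx': 467.0297542197592, 'fy': 467.
[... 175 characters left out ...]
2088e-01, -6.43621235e-02,  2.19522532e-01,
        -5.28760549e-01],
       [-2.19051301e-01,  1.43763738e-02,  9.75607425e-01,
        -1.26072626e+00],
       [ 0.00000000e+00,  0.00000000e+00,  0.00000000e+00,
         1.00000000e+00]])}
{'fx': 312.78582264982015, 'fy': 312.78582264982015, 'cx': 316.68207625231724, 'cy': 204.46296969812158, 'hand_eye': array([[-4.34734260e-04,  9.59419049e-01,  2.81983864e-01,
         7.88045435e-02],
       [ 9.99999902e-01,  4.39509096e-04,  4.63176118e-05,
         3.38697116e-04],
       [-7.94964742e-05,  2.81983857e-01, -9.59419146e-01,
        -1.66113361e-01],
       [ 0.00000000e+00,  0.00000000e+00,  0.00000000e+00,
         1.00000000e+00]])}
```

View pics/top0.png

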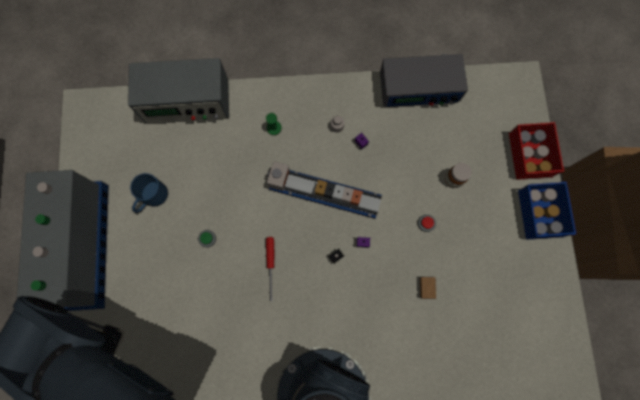

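View pics/scene0.png

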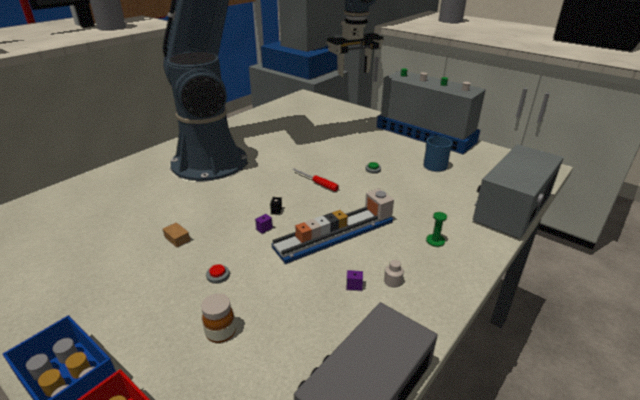

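The top picture shows the head at (278,177), the row from about (315,187) to (362,199) and the rail's open end at (378,207). The green button is at (206,238) and the red one at (427,222). 

Look-alikes:
- **Start button:** the plunger (272,124), the knobs on the left box (41,219) and (37,285), and the red button (427,222).
- **Row blocks:** the purple blocks (361,141) and (362,242), and the black spare (335,256).

I choose the green disc at (206,238) and the five blocks on the rail.

```bash
cat > h.py <<'E'
import numpy as np, cv2
from scipy.spatial.transform import Rotation as R
from bench import r
def grab(n):
    c=r.camera_model(n)
    if n=="wrist":
        s=r.sense(); T=np.eye(4); T[:3,:3]=R.from_rotvec(s["ee_rot"]).as_matrix(); T[:3,3]=s["ee_pos"]
        M=T@c["hand_eye"]
    else: M=np.linalg.inv(c["view"])
    return r.snapshot(n),c,M
def ray(c,M,px):
    u,v=px; d=M[:3,:3]@np.array([(u-c["cx"])/c["fx"],-(v-c["cy"])/c["fy"],-1]); return M[:3,3],d
def onz(c,M,px,z):
    o,d=ray(c,M,px); return o+d*(z-o[2])/d[2]
def meet(a,b):
    (o,d),(p,e)=a,b; t=np.linalg.lstsq(np.c_[d,-e],p-o,rcond=None)[0]
    x,y=o+t[0]*d,p+t[1]*e; return (x+y)/2,np.linalg.norm(x-y)
def hue(img,lo,hi,smin=90,vmin=40):
    h=cv2.cvtColor(img,cv2.COLOR_RGB2HSV); return cv2.inRange(h,(lo,smin,vmin),(hi,255,255))
def blobs(m,amin=15):
    n,l,s,c=cv2.connectedComponentsWithStats(m)
    return [(c[i].round(1).tolist(),int(s[i,4]),s[i,:4].tolist()) for i in range(1,n) if s[i,4]>=amin]
E
python3 - <<'E'
from h import *
t,ct,Mt=grab("top"); s,cs,Ms=grab("scene")
for nm,im in(("top",t),("scene",s)):
    print(nm,"green",blobs(hue(im,50,85)),"blue",blobs(hue(im,100,120,100),100))
for nm,px,z in(("head",(278,173),.074),("open",(378,207),.024),("rowrear",(361,199),.06),("rowfront",(315,186),.06),("green",(206,238),.022),("red",(427,222),.022),("spare",(335,255),.036),("driver",(270,240),.01),("driverbot",(270,299),.01),("purp",(362,242),.036),("purp2",(361,141),.036),("plung",(272,124),.04),("mug",(149,190),.09)):
    print(nm,onz(ct,Mt,px,z).round(3))
c=cv2.resize(t[130:280,180:450],None,fx=2.9,fy=2.9,interpolation=cv2.INTER_CUBIC)
cv2.imwrite("pics/topc.png",np.clip(c[:,:,::-1]*1.4,0,255))
E
```

```text
top green [([273.2, 123.8], 167, [267, 114, 14, 21]), ([40.4, 218.8], 78, [35, 214, 11, 10]), ([205.7, 237.7], 109, [200, 232, 12, 12]), ([36.1, 285.0], 86, [31, 281, 11, 9])] blue [([148.4, 190.6], 334, [132, 178, 28, 23]), ([549.4, 210.2], 786, [527, 181, 49, 57]), ([98.0, 236.5], 403, [95, 182, 8, 112]), ([329.4, 203.6], 232, [292, 193, 76, 23])]
scene green [([403.4, 71.7], 41, [401, 68, 6, 8]), ([443.8, 80.8], 50, [441, 77, 7, 9]), ([373.1, 165.0], 56, [368, 162, 11, 7]), ([437.0, 230.4], 351, [427, 212, 20, 35])] blue [([10.7, 13.1], 585, [0, 0, 26, 27]), ([290.2, 49.7], 2556, [261, 0, 76, 79]), ([237.1, 50.3], 2907, [217, 2, 40, 100]), ([51.5, 13.3], 446, [32, 6, 40, 16]), ([432.6, 142.1], 1596, [377, 116, 103, 55]), ([335.7, 240.1], 615, [280, 217, 113, 46]), ([59.9, 359.9], 3860, [3, 316, 112, 84])]
head [0.613 0.085 0.074]
open [ 0.506 -0.195  0.024]
rowrear [ 0.525 -0.144  0.06 ]
rowfront [ 0.572 -0.017  0.06 ]
green [0.449 0.303 0.022]
red [ 0.454 -0.332  0.022]
spare [ 0.375 -0.061  0.036]
driver [0.433 0.122 0.01 ]
driverbot [0.267 0.129 0.01 ]
purp [ 0.407 -0.139  0.036]
purp2 [ 0.706 -0.162  0.036]
plung [0.775 0.098 0.04 ]
mug [0.583 0.443 0.09 ][ WARN:0@1.494] global loadsave.cpp:1063 imwrite_ Unsupported depth image for selected encoder is fallbacked to CV_8U.
```

View pics/topc.png

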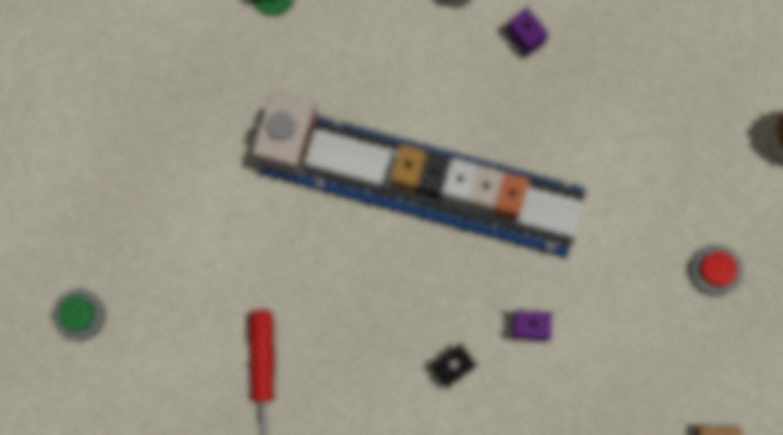

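The crop shows, from the stop outwards: the head, a gap of about 70 mm, then brass, steel, aluminium, PTFE and copper blocks on the rail. The purple blocks are off the rail. The green disc at lower left is on its own grey housing. Next I work out the move over the row with tool x along the rail.

```bash
cat >> h.py <<'E'
def go(p,yaw):
    "shares for TCP p, tool pointing down with tool x at heading yaw, from the measured pose"
    s=r.sense(); A=R.from_rotvec(s["ee_rot"]); 
    c,k=np.cos(yaw),np.sin(yaw); B=R.from_matrix(np.array([[c,k,0],[k,-c,0],[0,0,-1]]))
    print("shift",(A.inv().apply(np.array(p)-s["ee_pos"])/.25).round(3),"turn",((A.inv()*B).as_rotvec()/np.radians(120)).round(3))
E
python3 -c "
from h import *
go((.53,-.08,.22),1.205)"
```

```text
shift [-2.076 -1.665 -0.006] turn [-0.     0.     0.733]
```

```bash
python3 -m crank '[[[-1,-0.8,0],[0,0,0],-1],[[-1,-0.8,0],[0,0,0],-1],[[-1,-0.8,0],[0,0,0],-1],[[-1,-0.8,0],[0,0,0],-1],[[-1,-0.8,0],[0,0,0],-1],[[-1,-0.8,0],[0,0,0],-1]]' && python3 -m crank '[[[-1,-0.85,0],[0,0,0.733],-1],[[-1,-0.85,0],[0,0,0.733],-1],[[-1,-0.85,0],[0,0,0.733],-1],[[-1,-0.85,0],[0,0,0.733],-1],[[-1,-0.85,0],[0,0,0.733],-1],[[-1,-0.85,0],[0,0,0.733],-1],[[-1,-0.85,0],[0,0,0.733],-1],[[-1,-0.85,0],[0,0,0.733],-1],[[-1,-0.85,0],[0,0,0.733],-1],[[-1,-0.85,0],[0,0,0.733],-1]]'
python3 - <<'E'
from h import *
im,c,M=grab("wrist"); np.savez("w1.npz",im=im,M=M)
cv2.imwrite("pics/w1.png",im[:,:,::-1])
E
```

```text
t: 0.95
ee_pos: [0.3681, 0.2218, 0.2187]
ee_rot: [0.634, 3.077, -0.0]
contact_force: [-0.0, 1.0, -0.1]
opening: 0.407
grasp_force: 0.0
t: 2.2
ee_pos: [0.514, -0.0684, 0.2186]
ee_rot: [-2.585, -1.785, 0.0]
contact_force: [-0.0, 0.3, 0.3]
opening: 0.005
grasp_force: 0.0
```

View pics/w1.png

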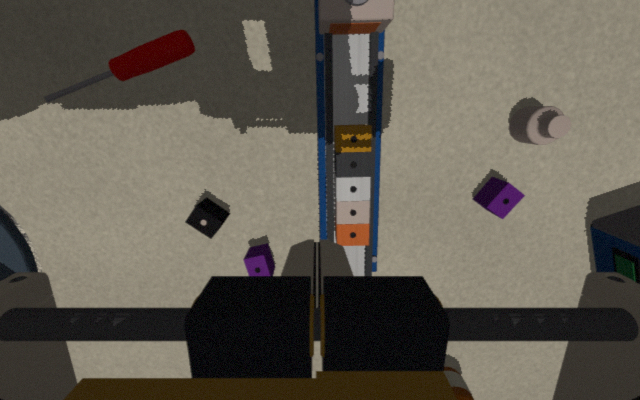

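The wrist picture shows the rail running almost straight down, at columns 319–382. The row is brass (353,139), steel (353,164), aluminium (353,189), PTFE (353,212) and copper (353,235), and the copper-coloured stop face is at about (355,29).

```bash
python3 - <<'E'
from h import *
f=np.load("w1.npz"); M=f["M"]; c=r.camera_model("wrist")
P=[onz(c,M,(354,v),.06) for v in (139,164,189,212,235)]
print(np.round(P,4)); d=P[0]-P[-1]; yaw=np.arctan2(d[1],d[0]); print("yaw",yaw,"len",np.linalg.norm(d))
a=[onz(c,M,p,.06) for p in((353,245),(353,125),(335,200),(371,200))]
print(np.round(a,4),np.linalg.norm(a[0]-a[1]),np.linalg.norm(a[2]-a[3]))
sf=onz(c,M,(355,33.5),.024); print("stop",sf, "open edge?",onz(c,M,(368,272),.024))
L=[onz(c,M,p,.024) for p in((317,60),(323,240),(384,60),(375,270))]
print("blue edges",np.round(L,4),[np.degrees(np.arctan2(*(L[i]-L[i+1])[[1,0]])) for i in(0,2)])
im=f["im"]; print("orange",blobs(hue(im,3,14,150,60),40))
# height of copper block top centre / button from two views
t,ct,Mt=grab("top"); s,cs,Ms=grab("scene")
for im2,cc,MM,n in((t,ct,Mt,"top"),(s,cs,Ms,"scene")): print(n,blobs(hue(im2,3,14,130,60),20),blobs(hue(im2,55,85,90),20))
g=meet(ray(ct,Mt,(205.7,237.7)),ray(cs,Ms,(373.1,165))); print("green",g)
E
```

```text
[[ 0.5681 -0.0322  0.06  ]
 [ 0.5598 -0.0564  0.06  ]
 [ 0.5511 -0.0818  0.06  ]
 [ 0.5428 -0.1062  0.06  ]
 [ 0.5341 -0.1317  0.06  ]]
yaw 1.2417124372360435 len 0.10508276258969643
[[ 0.5291 -0.1427  0.06  ]
 [ 0.5716 -0.0188  0.06  ]
 [ 0.528  -0.0861  0.06  ]
 [ 0.5643 -0.0998  0.06  ]] 0.13100901191255757 0.038785156465306725
stop [0.60657513 0.06477151 0.024     ] open edge? [ 0.53351856 -0.20152311  0.024     ]
blue edges [[ 0.5609  0.0552  0.024 ]
 [ 0.495  -0.1395  0.024 ]
 [ 0.6271  0.03    0.024 ]
 [ 0.5428 -0.202   0.024 ]] [np.float64(71.30995824035774), np.float64(70.02336915933678)]
orange [([362.3, 27.4], 277, [347, 23, 33, 11]), ([352.4, 234.1], 652, [336, 224, 34, 22])]
top [([537.6, 166.7], 149, [525, 159, 28, 15])] [([272.9, 124.1], 187, [267, 114, 14, 21]), ([42.0, 219.2], 101, [36, 215, 14, 9]), ([205.8, 237.7], 105, [200, 232, 12, 12]), ([37.6, 285.1], 110, [31, 281, 15, 9])]
scene [([163.9, 6.6], 664, [121, 0, 96, 18]), ([372.1, 206.4], 113, [367, 198, 11, 17]), ([302.8, 232.0], 232, [295, 223, 17, 19]), ([218.0, 321.7], 190, [203, 309, 30, 21]), ([116.9, 395.2], 38, [108, 392, 19, 8])] [([403.5, 71.8], 40, [401, 68, 6, 8]), ([443.8, 80.7], 48, [441, 77, 7, 9]), ([373.1, 165.1], 54, [368, 162, 11, 7]), ([437.0, 230.3], 350, [427, 212, 20, 34])]
green (array([0.45037383, 0.30434584, 0.01726126]), np.float64(0.0011431372906011458))
```

```bash
python3 -c "
from h import *
go((.5185,-.172,.12),1.22)"
```

```text
shift [-0.38   0.164  0.395] turn [-0.    -0.    -0.006]
```

```bash
python3 -m crank '[[[-0.38,0.164,0.2],[0,0,-0.006],-1],[[-0.38,0.164,0.395],[0,0,-0.006],-1],[[-0.38,0.164,0.395],[0,0,-0.006],-1],[[-0.38,0.164,0.395],[0,0,-0.006],-1],[[-0.38,0.164,0.395],[0,0,-0.006],-1]]'
python3 - <<'E'
from h import *
f=np.load("w1.npz"); c=r.camera_model("wrist")
im,c,M=grab("wrist"); np.savez("w2.npz",im=im,M=M)
cv2.imwrite("pics/w2.png",im[:,:,::-1])
a=blobs(hue(f["im"],3,14,150,60),40);b=blobs(hue(im,3,14,150,60),40);print(a,b)
E
```

```text
t: 2.98
ee_pos: [0.519, -0.1717, 0.1214]
ee_rot: [2.575, 1.797, 0.002]
contact_force: [-0.0, 0.9, -0.8]
opening: 0.005
grasp_force: 0.0
[([362.3, 27.4], 277, [347, 23, 33, 11]), ([352.4, 234.1], 652, [336, 224, 34, 22])] [([315.1, 162.9], 1618, [290, 146, 50, 35])]
```

View pics/w2.png

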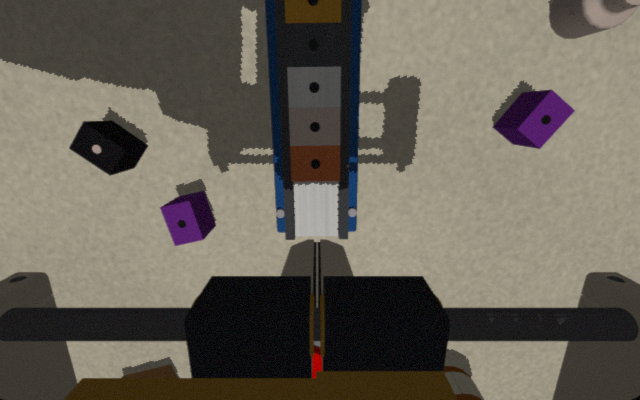

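The wrist picture is centred on the row's rear. The copper top is at (315,163), with the bare rail behind it and the fingers clear of it at (317,240).

```bash
python3 - <<'E'
from h import *
f,g=np.load("w1.npz"),np.load("w2.npz"); c=r.camera_model("wrist")
print("copper top",meet(ray(c,f["M"],(352.5,234.5)),ray(c,g["M"],(315,163))))
Q=[onz(c,g["M"],p,.06) for p in((312.8,1),(314,87.5),(315.5,163),(315,181))]
print(np.round(Q,4)); d=Q[0]-Q[2]; y=np.arctan2(d[1],d[0]); print("yaw",y,np.linalg.norm(d))
e=[onz(c,g["M"],p,.032) for p in((285,237),(349,237))]; print("open end",np.mean(e,0))
u=np.array([np.cos(1.235),np.sin(1.235),0]); rear=Q[2]-.013*u; print("rear",rear)
go(np.r_[(rear-.024*u)[:2],.037],1.235)
E
```

```text
copper top (array([ 0.53282487, -0.13021947,  0.06065453]), np.float64(0.00016830236823302437))
[[ 0.5675 -0.0328  0.06  ]
 [ 0.5502 -0.0815  0.06  ]
 [ 0.5332 -0.1304  0.06  ]
 [ 0.5282 -0.1429  0.06  ]]
yaw 1.2333735180765029 0.10344552497094218
open end [ 0.51025383 -0.19615068  0.032     ]
rear [ 0.52892932 -0.1427047   0.06      ]
shift [ 0.026 -0.002  0.338] turn [ 0.001  0.    -0.008]
```

```bash
python3 -m crank '[[[0.026,-0.002,0.15],[0,0,-0.008],-1],[[0.026,-0.002,0.3],[0,0,-0.008],-1],[[0.026,-0.002,0.338],[0,0,-0.008],-1],[[0.026,-0.002,0.338],[0,0,-0.008],-1],[[0.026,-0.002,0.338],[0,0,-0.008],-1]]'
python3 - <<'E'
from h import *
im,c,M=grab("wrist"); cv2.imwrite("pics/w3.png",im[:,:,::-1]); print(r.sense()["contact_force"])
u=np.array([np.cos(1.235),np.sin(1.235)]); print("stand-off to rear",(np.array([.5289,-.1427])-r.sense()["ee_pos"][:2])@u, r.sense()["ee_pos"])
E
```

```text
t: 3.65
ee_pos: [0.5209, -0.1663, 0.037]
ee_rot: [2.56, 1.817, 0.002]
contact_force: [0.2, 1.1, 1.2]
opening: 0.006
grasp_force: 0.0
[-0.5169523  -0.57664229 -0.30303217]
stand-off to rear 0.02500625107988478 [ 0.52082878 -0.16636855  0.03688029]
```

View pics/w3.png

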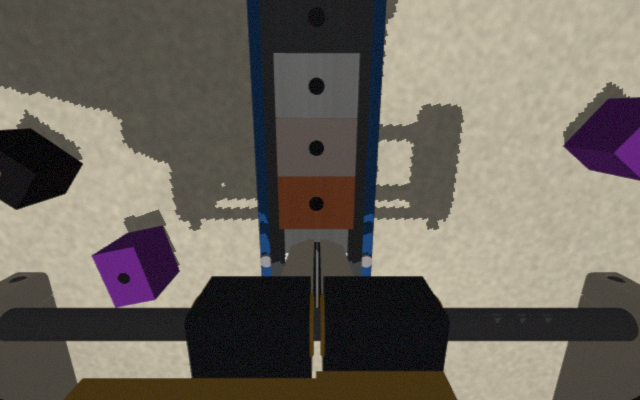

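The picture shows the fingers centred behind the copper block (316,203) with clear space ahead. I start pushing at moderate speed.

```bash
python3 -m crank '[[[0.04,0,0],[0,0,0],-1],[[0.055,0,0],[0,0,0],-1],[[0.07,0,0],[0,0,0],-1],[[0.085,0,0],[0,0,0],-1],[[0.11,0,0],[0,0,0],-1],[[0.14,0,0],[0,0,0],-1],[[0.17,0,0],[0,0,0],-1],[[0.2,0,0],[0,0,0],-1],[[0.23,0,0],[0,0,0],-1],[[0.25,0,0],[0,0,0],-1],[[0.265,0,0],[0,0,0],-1],[[0.27,0,0],[0,0,0],-1]]'
python3 - <<'E'
from h import *
im,c,M=grab("wrist"); np.savez("w4.npz",im=im,M=M)
b=blobs(hue(im,3,14,150,50),60);print(b,onz(c,M,b[-1][0],.06)); u=np.array([np.cos(1.235),np.sin(1.235)]); p=r.sense()["ee_pos"];print(p,"tcp to stop",(np.array([.6035,.067])-p[:2])@u)
E
```

```text
t: 5.2
ee_pos: [0.5425, -0.1027, 0.0357]
ee_rot: [2.561, 1.818, -0.0]
contact_force: [-2.0, -5.5, 4.4]
opening: 0.003
grasp_force: 3.1
[([317.5, 232.8], 3469, [280, 209, 76, 50])] [ 0.55032838 -0.08108532  0.06      ]
[ 0.54251311 -0.10267509  0.03570515] tcp to stop 0.1802948952193351
```

```bash
python3 -m crank '[[[0.02,0,-0.004],[0,0,0],-1],[[0.045,0,-0.004],[0,0,0],-1],[[0.07,0,-0.004],[0,0,0],-1],[[0.095,0,-0.004],[0,0,0],-1],[[0.115,0,-0.004],[0,0,0],-1],[[0.125,0,-0.004],[0,0,0],-1],[[0.13,0,-0.004],[0,0,0],-1]]' && python3 -m crank '[[[0.006,0,0],[0,0,0],-1],[[0.012,0,0],[0,0,0],-1]]'; python3 -m crank '[[[0.006,0,0],[0,0,0],-1],[[0.012,0,0],[0,0,0],-1]]'
```

```text
t: 6.12
ee_pos: [0.553, -0.0716, 0.0363]
ee_rot: [-2.562, -1.818, 0.0]
contact_force: [-1.5, -2.9, -1.0]
opening: 0.004
grasp_force: 1.7
t: 6.38
ee_pos: [0.554, -0.0689, 0.0363]
ee_rot: [-2.563, -1.817, 0.0]
contact_force: [-1.5, -2.9, -2.0]
opening: 0.002
grasp_force: 1.5
t: 6.62
ee_pos: [0.555, -0.066, 0.0363]
ee_rot: [-2.562, -1.818, 0.0]
contact_force: [-1.0, -3.5, -2.6]
opening: 0.005
grasp_force: 1.4
```

```bash
for i in 1 ; do python3 -m crank '[[[0.006,0,0],[0,0,0],-1],[[0.012,0,0],[0,0,0],-1]]'; done; python3 -m crank '[[[0.004,0,0],[0,0,0],-1],[[0.008,0,0],[0,0,0],-1]]'; python3 -c "
from h import *
im,c,M=grab('wrist'); cv2.imwrite('pics/w5.png',im[:,:,::-1])"
```

```text
t: 6.88
ee_pos: [0.5553, -0.0649, 0.0364]
ee_rot: [2.561, 1.818, -0.004]
contact_force: [-8.3, -23.6, 1.6]
opening: 0.008
grasp_force: 12.7
t: 7.12
ee_pos: [0.5554, -0.0648, 0.0365]
ee_rot: [2.56, 1.818, -0.008]
contact_force: [-13.3, -36.3, 3.6]
opening: 0.005
grasp_force: 18.9
```

View pics/w5.png

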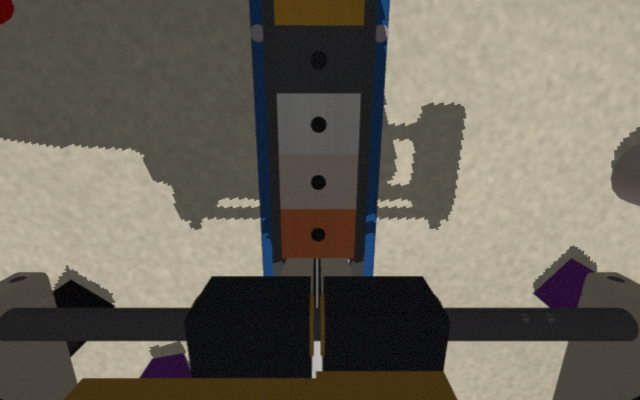

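The tool stalled as the force rose to 39 N, 140 mm from the stop, which is the row's 130 mm plus half a finger. The picture shows a closed row. I back off, then rise to check.

```bash
python3 -m crank '[[[-0.04,0,0],[0,0,0],-1],[[-0.12,0,0],[0,0,0],-1],[[-0.14,0,-0.1],[0,0,0],-1],[[-0.14,0,-0.3],[0,0,0],-1],[[-0.1,0,-0.5],[0,0,0],-1],[[0,0,-0.7],[0,0,0],-1],[[0.2,0,-0.7],[0,0,0],-1],[[0.2,0,-0.7],[0,0,0],-1],[[0.2,0,-0.7],[0,0,0],-1]]'
python3 - <<'E'
from h import *
im,c,M=grab('wrist'); cv2.imwrite('pics/w6.png',im[:,:,::-1]); b=blobs(hue(im,3,14,150,50),60);print(b)
print(M.tolist())
go((.449,.304,.08),r.sense()["joints"][0]+1.571)
E
```

```text
t: 8.3
ee_pos: [0.5728, -0.0147, 0.2111]
ee_rot: [-2.562, -1.818, 0.001]
contact_force: [0.1, -0.5, 0.6]
opening: 0.007
grasp_force: 0.0
[([317.4, 219.4], 718, [301, 209, 34, 22])]
[[0.9437449057510671, 0.31676987543188884, 0.09488097221137232, 0.5990983623524194], [-0.33067106972383753, 0.9053383424441332, 0.26649414505426156, 0.05998942504964777], [-0.0014820649791655721, -0.28287688438501735, 0.9591550822281151, 0.37717521748564564], [0.0, 0.0, 0.0, 1.0]]
shift [ 1.04  -0.889  0.525] turn [-0.    0.   -0.11]
```

View pics/w6.png

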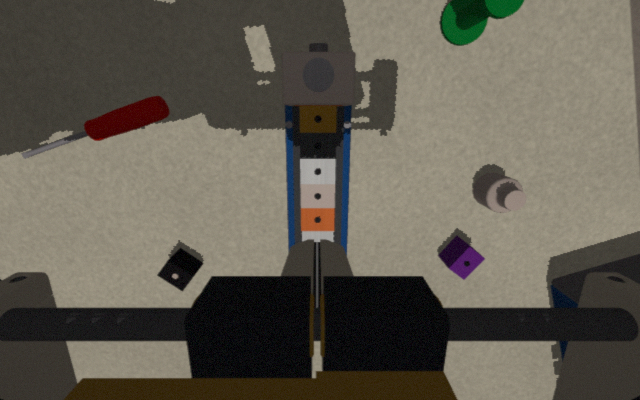

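The row is home and closed: brass touches the head at (318,105), and the block centres at (318,118), (318,145), (318,171), (318,196) and (318,219) are evenly spaced. Next is the green button.

```bash
python3 -m crank '[[[0.88,-0.889,0],[0,0,0],-1],[[0.88,-0.889,0],[0,0,0],-1],[[0.88,-0.889,0],[0,0,0],-1],[[0.88,-0.889,0],[0,0,0],-1],[[0.88,-0.889,0],[0,0,0],-1],[[0.88,-0.889,0],[0,0,0],-1],[[0.88,-0.889,0.2],[0,0,0],-1],[[0.88,-0.889,0.2],[0,0,0],-1]]'
python3 - <<'E'
from h import *
im,c,M=grab('wrist'); cv2.imwrite('pics/w7.png',im[:,:,::-1]); b=blobs(hue(im,50,85,90),100);print(b)
ct,Mt=r.camera_model("top"),np.linalg.inv(r.camera_model("top")["view"])
for x in b: print(onz(c,M,x[0],.022),meet(ray(c,M,x[0]),ray(ct,Mt,(205.7,237.7))))
E
```

```text
t: 9.35
ee_pos: [0.4351, 0.2648, 0.159]
ee_rot: [-2.563, -1.815, 0.01]
contact_force: [-0.2, -0.7, -0.2]
opening: 0.007
grasp_force: 0.0
[([317.1, 150.2], 1055, [299, 132, 37, 37])]
[0.44913615 0.30608752 0.022     ] (array([0.44983839, 0.30510603, 0.01786546]), np.float64(0.002045982527338448))
```

View pics/w7.png

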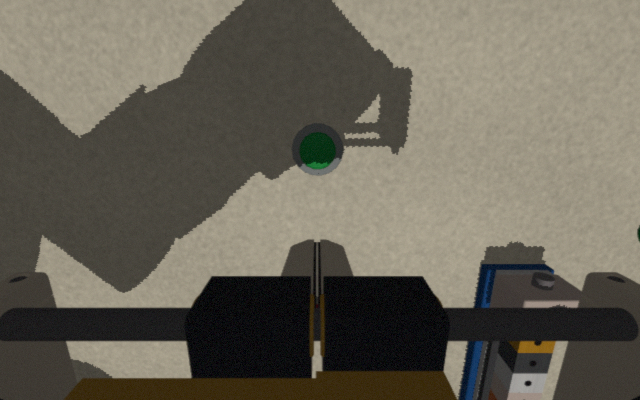

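The picture shows the green disc at (317,150) on its grey housing, directly ahead of the fingers, with nothing tall nearby. Its measured height of about 18–22 mm fits the description.

```bash
python3 -c "
from h import *
go((.4493,.306,.030),1.235)"
```

```text
shift [ 0.171 -0.004  0.524] turn [-0.001  0.001 -0.001]
```

```bash
python3 -m crank '[[[0.171,-0.004,0.1],[0,0,0],-1],[[0.171,-0.004,0.3],[0,0,0],-1],[[0.171,-0.004,0.48],[0,0,0],-1],[[0.171,-0.004,0.52],[0,0,0],-1],[[0.171,-0.004,0.52],[0,0,0],-1]]' && python3 -m crank '[[[0,0,0.03],[0,0,0],-1],[[0,0,0.05],[0,0,0],-1],[[0,0,0.06],[0,0,0],-1],[[0,0,0.062],[0,0,0],-1]]'
```

```text
t: 10.02
ee_pos: [0.4505, 0.3076, 0.0329]
ee_rot: [2.563, 1.817, 0.002]
contact_force: [0.5, 0.5, 0.5]
opening: 0.005
grasp_force: 0.0
t: 10.52
ee_pos: [0.4501, 0.3079, 0.0164]
ee_rot: [2.562, 1.818, 0.003]
contact_force: [3.5, -1.1, 5.0]
opening: 0.005
grasp_force: 2.4
```

```bash
python3 -m crank '[[[0,0,0.006],[0,0,0],-1],[[0,0,0.01],[0,0,0],-1],[[0,0,0.01],[0,0,0],-1]]' && python3 -m crank '[[[0,0,-0.03],[0,0,0],-1],[[0,0,-0.1],[0,0,0],-1],[[0,0,-0.3],[0,0,0],-1],[[0,0,-0.5],[0,0,0],-1],[[0,0,-0.5],[0,0,0],-1],[[0,0,-0.5],[0,0,0],-1]]'
python3 - <<'E'
from h import *
t=grab("top")[0]; w=grab("wrist")[0]
a=cv2.resize(t[130:280,180:450],(720,400),interpolation=cv2.INTER_CUBIC)
cv2.imwrite("pics/end.png",a[:,:,::-1]); print(blobs(hue(t,50,85)))
E
```

```text
t: 10.9
ee_pos: [0.4502, 0.3081, 0.0158]
ee_rot: [2.562, 1.818, 0.004]
contact_force: [-4.5, -5.0, 31.1]
opening: 0.005
grasp_force: 15.8
t: 11.65
ee_pos: [0.4487, 0.3073, 0.138]
ee_rot: [-2.562, -1.818, 0.002]
contact_force: [-0.1, -0.5, -0.8]
opening: 0.001
grasp_force: 0.0
[([273.1, 123.9], 176, [267, 114, 14, 21]), ([41.8, 219.2], 101, [35, 214, 15, 10]), ([209.0, 236.2], 29, [206, 233, 6, 8]), ([37.5, 285.1], 109, [31, 281, 15, 9])]
```

View pics/end.png

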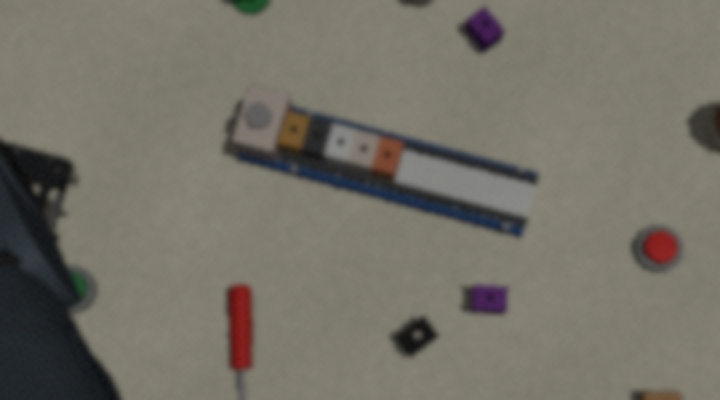

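The picture shows the row closed against the head (280–400, 130–155) and the bystanders where they were. The button bottomed out at 31 N and the tool is now clear of it.

```bash
python3 -c "
from bench import r
print(r.sign_off())"
```

```text
the job is handed in; nothing more can be done
None
```

I pushed the five-block row home against the heater head with no visible gaps, then pressed the green button fully down and released it, and handed the job in at about 12 s; the hand-in gave no verdict.

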